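# Pump up the bench hand pump until its indicator pin shows green

### The job

Pump up the little blue hand pump: push its black knob down all the way with the fingertips and let it spring right back up, stroke by stroke, until the indicator pin has popped out so far that its whole green band stands clear of the collar; then stop, for the red band must not show, and leave the knob up. Push only on the top of the knob: do not grip it, do not touch the pin, and leave everything else on the bench as it stands.

Things in the scene. Friction and masses are not known exactly. Their poses are not given: they have to be found in the camera images.
- pump: Blue hand pump fixed to the bench: dark base plate 78 x 118 mm (x, y), block 58 x 104 mm up to 50 mm, brass cap on its front (-x) face. Origin: centre of the underside, on the bench. z up; the plunger stands on the block 30 mm towards -y, the indicator 34 mm towards +y, both at x = 0.
- knob_top (a point): Centre of the top of the pump's black mushroom knob (40 mm across, 14 mm thick, slightly domed; its ribbed side, the lower 8 mm, is not to be gripped), the place to push straight down; it moves with the plunger. 100 mm above the bench when the plunger is up, 88 mm when it is fully down.
- plunger (a joint): Travel of the sprung plunger in m: 0 up (rest), 0.012 fully down on a hard stop. The spring pushes back with 3 N at the top and 6 N at the bottom, the indicator's drive adds about 3 N; let go, it rises by itself. Each full stroke (down past 8 mm at least, then up again to under 3 mm) drives the indicator one step; a stroke stopped short by some mm leaves the pin that much short of its step.
- indicator (a joint): How far the indicator pin stands out, in m, growing upwards; it starts somewhere between 0 and 0.015 and stays where a stroke has left it. Each full stroke (to 0.012) lifts it to the next of the steps 0.008, 0.016, 0.024, 0.032, 0.040; the first stroke can skip a step that is less than 4 mm ahead. Between 0.028 and 0.035 the whole green band is out and no red is seen (0.032 after a full stroke); from 0.035 up the red band shows: pumped too far.
- pin_tip (a point): Top of the indicator pin, which slides upright out of the steel collar. The pin is 10 mm thick; from its tip down 21 mm are white, 10 mm green, then 7 mm white, then red; it is not to be touched. The tip is 65 mm above the bench at indicator 0, rising with it (97 mm at 0.032).
- collar (a point): Centre of the top of the steel collar (21 mm across) that the pin comes out of, 62 mm above the bench; fixed to the pump.
- vial: Bystander: glass sample vial with a white cap, 27 mm across, 57 mm tall. Origin: centre of its underside. To be left standing as it is.
- post_holder: Bystander: black post holder with a steel post, 31 x 36 mm, 82 mm tall. Origin: centre of its underside. To be left standing as it is.
- tape_roll: Bystander: yellow roll of masking tape lying flat, 61 mm across, 18 mm high. Origin: centre of its underside. To be left standing as it is.
- slide_box: Bystander: small pale box of microscope slides, 34 x 82 mm, 33 mm high. Origin: centre of its underside. To be left standing as it is.
- lens_tube: Bystander: short black lens tube, 30 mm across, 25 mm high. Origin: centre of its underside. To be left standing as it is.

How it is judged:
By the outcome, as a careful person would: the job done as asked, in the order asked, and still so for the second after the job is handed in, with the robot touching nothing.
It also fails if it takes over 38 s, if anything falls off the work surface, if the arm or the gripper's body presses on something with over 40 N, if the wrist force passes 120 N, or if a joint passes its speed limit or range.

### The arm

A 6-joint arm with a two-finger parallel gripper is mounted at the origin on a cart in front of the work surface, level with it; the furniture and walls round the work are solid. World frame = base frame: x ahead of the robot, y to its left, z up, the work surface at z = 0. Lengths are in mm, angles in degrees, forces in N, time in s.
With the tool pointing down it reaches from about 350 to 850 mm from the base axis. Payload 8.1 kg.
Tool frame: the origin (TCP) lies on the mounting face of the last link; the fingertips stand 173 mm ahead of it and the grasp point (between the pads) lies 155 mm ahead of it; z points along the fingers, y is the direction in which the jaws open and shut (so a half turn about z gives the same grasp; the last joint's range is limited). The gripper opens to 85 mm and grips with 20 to 120 N. Pads are 22 mm wide; open, the fingers measure 114 mm over their backs; the gripper's body (76 mm by 85 mm) begins 54 mm behind the grasp point. The pads swing forward as they close: fully open they stand 13 mm farther back than shut.
Start: joints at [-76.627, 7.471, 85.268, -0, 87.261, -4.893], TCP at [188.077, -569.767, 404.692] pointing down, gripper open.
Joint ranges: [-169.43, 169.43], [-51.17, 129.36], [1.28, 143.12], [-76.62, 256.62], [0, 156.53], [-152.29, 152.29]. Speed limits (degrees/s): [136.94, 136.94, 159.86, 180, 180, 180].

### API

Orientations are given as [roll, pitch, yaw] about the fixed x, y, z axes, in that order (R = Rz(yaw) Ry(pitch) Rx(roll)).
In Python, from bench import * gives the robot as it stands.
- The arm moves only by the tool arm_command, never from a script. Its argument "plan" is a list of rows, each an object of numbers: "jaw": the closure, from 0 (fully open) to 1 (shut); "dx", "dy", "dz": the shift along the tool's x, y, z in mm; "wx", "wy", "wz": the turn, a rotation vector about the tool's x, y, z in rad. A call has 1 to 12 rows; each row is the pose to reach, as a shift and turn from the pose commanded when the call began, along the tool's axes at that moment; what a row does not reach only later rows make up. A row lasts 1/10 s, in which the tool goes at most 50 mm and 8.59 degrees, less where a joint would pass 70% of its speed; a pose out of reach is approached as far as the arm can. A call with a gripper value outside its range is refused whole. The fingers move at their own pace and stop on an object; "squeeze" is the grip in N (left out, the last holds). Time passes only in rows, so rows that repeat a pose let the fingers close. It gives the time, the measured TCP pose, the force and the opening at its end, in the units of the state.
- sense(): the state, without advancing time (a new reading comes with each control period).
- snapshot(name): name is "side" or "top" or "wrist"; returns a dict with "pixels" (384x512x3 uint8, red, green, blue), "fx", "fy", "cx", "cy" (pixels), "extrinsics" (4x4, takes a point from camera to world coordinates). Camera axes: x right, y up, looking along -z (the intrinsics and any distortion apply to the point x, -y, -z); pixel columns grow to the right and rows downward; lengths in mm; the calibration is good to about 2 mm. The wrist camera is an equidistant fisheye: a pixel r from the principal point sees the ray r / f radians off the axis. A picture is of the moment at which its call begins. There is no depth.
- hand_in(): hands the job in, once; it reports no verdict.
Trained networks look in the newest picture that a camera, given by its name, has taken for a name from the list of things; names that differ only in an ending like _2 or _b are one class to them, and where a whole thing is asked for, a point or a joint stands for the part that bears it (a point fixed in the world has none). Each returns a list of dicts, best first, with "score" (0 to 1); they miss things now and then, are a little off and sometimes report something else, mostly with a low value. They report only what shows in the picture. A call takes as long as a camera call.
- recognise(camera, target): "box" ([left, top, width, height] in pixels, round what is visible of it).
- pinpoint(camera, target): "pixel" ([column, row] in pixels: a listed point, or the origin of a listed thing).
The state is a dict: "time": time; "joint_pos": joint angles; "qd": joint speeds; "joint_efforts": joint torques, N m; "tool_pos": TCP position; "tcp_rot": TCP orientation; "ft_force": force on the tool from outside, world axes, zero at the start; "wrist_torque": the same for the moment, N m; "finger_gap": finger opening in mm.
Only numpy, scipy, OpenCV 4.12 (cv2) and the standard library are available. Lean on these libraries where they do the work, as an engineer would, in place of code of your own. Each camera call takes 0.05 s, during which the arm holds its last target.

## Working session

There is one attempt and no reset: what is moved stays moved. The work goes in short steps, Python scripts to look and compute and a tool call to move; the robot and the scene stay as the last step left them, time stands still between calls to the robot, and variables do not carry over. Pictures are saved under pics/ and viewed, and the job is handed in when it is done.

Besides the shell and the picture viewer there is one more tool, called by a JSON object that holds its "name" and its "arguments", one argument or row to a line. arm_command: Moves the arm, as the interface text tells. Its arguments: {"type":"object","properties":{"plan":{"type":"array"},"squeeze":{"type":"number"}},"required":["plan"]}

```bash
mkdir -p pics && cat > h.py <<'E'
from bench import *
import numpy as np, cv2
def snap(c,fn):
    s=snapshot(c); im=np.array(s['pixels'],dtype=np.uint8)
    cv2.imwrite('pics/'+fn,im[:,:,::-1]); return s
def ray(s,px):
    E=np.array(s['extrinsics']); d=np.array([(px[0]-s['cx'])/s['fx'],-(px[1]-s['cy'])/s['fy'],-1.0])
    d=E[:3,:3]@d; return E[:3,3],d/np.linalg.norm(d)
def onz(s,px,z):
    o,d=ray(s,px); return o+d*(z-o[2])/d[2]
def tri(rs):
    A=0;b=0
    for o,d in rs:
        P=np.eye(3)-np.outer(d,d); A=A+P; b=b+P@o
    return np.linalg.solve(A,b)
def proj(s,p):
    E=np.array(s['extrinsics']); c=E[:3,:3].T@(np.array(p)-E[:3,3])
    return [s['cx']+s['fx']*c[0]/-c[2], s['cy']+s['fy']*-c[1]/-c[2]]
E
python3 - <<'E'
from h import *
S={}
for c in ['side','top']:
    s=S[c]=snap(c,c+'0.png')
    print(c,np.round(np.array(s['extrinsics']),2).tolist(),s['fx'],s['cx'],s['cy'])
    for t in ['pump','knob_top','pin_tip','collar']:
        print(t,[(np.round(r['pixel'],1).tolist(),round(r['score'],2)) for r in pinpoint(c,t)[:2]])
print(sense())
E
```

```text
side [[0.96, 0.17, -0.23, 307.77], [-0.29, 0.56, -0.78, -471.35], [-0.01, 0.81, 0.59, 719.66], [0.0, 0.0, 0.0, 1.0]] 487.1788130949841 258.4967138198037 187.18560342635396
pump [([259.8, 226.0], 0.63)]
knob_top [([248.7, 202.1], 0.81)]
pin_tip [([265.0, 190.9], 0.6)]
collar [([264.3, 197.5], 0.95)]
top [[0.02, 1.0, -0.06, 473.67], [-1.0, 0.02, 0.02, 367.98], [0.02, 0.06, 1.0, 953.85], [0.0, 0.0, 0.0, 1.0]] 386.6305036629205 258.65673299216195 195.0034743289787
pump [([264.2, 188.7], 0.59)]
knob_top [([278.6, 195.4], 0.81)]
pin_tip []
collar [([258.3, 174.6], 0.68)]
{'time': 0.5, 'joint_pos': array([-7.66272120e+01,  7.47149346e+00,  8.52680190e+01,  1.10780621e-03,
        8.72627720e+01, -4.89175765e+00]), 'qd': array([-0.0953122 , -0.07498218, -0.05185081, -0.04398953, -0.02760299,
        0.01404158]), 'joint_efforts': array([-5.87066479e-04, -5.68714857e+01, -5.00356865e+01, -2.18053083e-04,
        2.89196592e-03,  3.25177359e-05]), 'tool_pos': array([ 188.08055693, -569.75903506,  404.68670549]), 'tcp_rot': array([-1.79997818e+02, -1.29731691e-03,  1.82644927e+01]), 'ft_force': array([ 0.16289998, -0.48874429, -0.25222131]), 'wrist_torque': array([0.01911301, 0.00676525, 0.00954133]), 'finger_gap': 85.74696183776993}
```

View pictures.

View pics/side0.png

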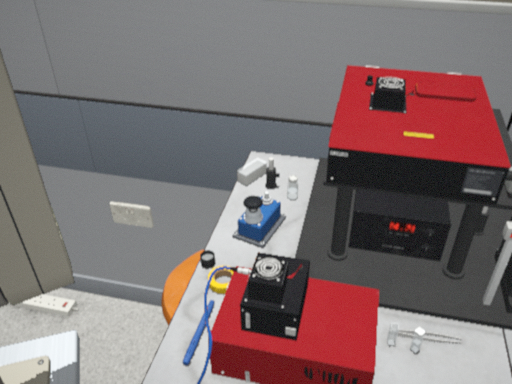

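View pics/top0.png

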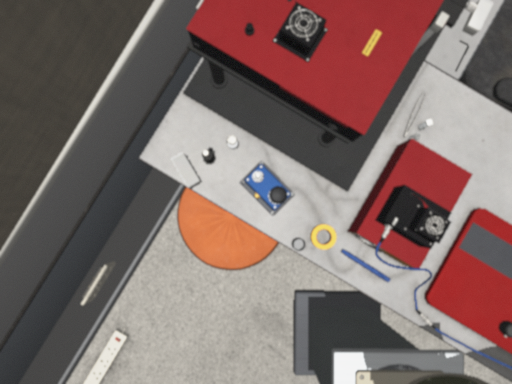

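```bash
python3 - <<'E'
from h import *
s=snap('side','side1.png');t=snap('top','top1.png')
k=tri([ray(s,(248.7,202.1)),ray(t,(278.6,195.4))]); c=tri([ray(s,(264.3,197.5)),ray(t,(258.3,174.6))])
print(k,c)
print('known z',onz(s,(248.7,202.1),100),onz(t,(278.6,195.4),100),onz(s,(264.3,197.5),62),onz(t,(258.3,174.6),62), onz(s,(259.8,226),0),onz(t,(264.2,188.7),0))
im=cv2.imread('pics/side1.png')[130:260,200:330]
cv2.imwrite('pics/side1z.png',cv2.resize(im,(580,580),interpolation=cv2.INTER_CUBIC))
im=cv2.imread('pics/top1.png')[140:240,210:330]
cv2.imwrite('pics/top1z.png',cv2.resize(im,(600,500),interpolation=cv2.INTER_CUBIC))
E
```

```text
[519.25253992 305.24805351  95.64357087] [567.97924311 350.66918054  63.92575542]
known z [514.8511573  300.17170146 100.        ] [521.89447249 304.94873608 100.        ] [565.32398783 353.33883918  62.        ] [571.49485316 349.90051411  62.        ] [548.29212161 332.47457792   0.        ] [543.52181915 333.47020928   0.        ]
```

View pics/side1z.png

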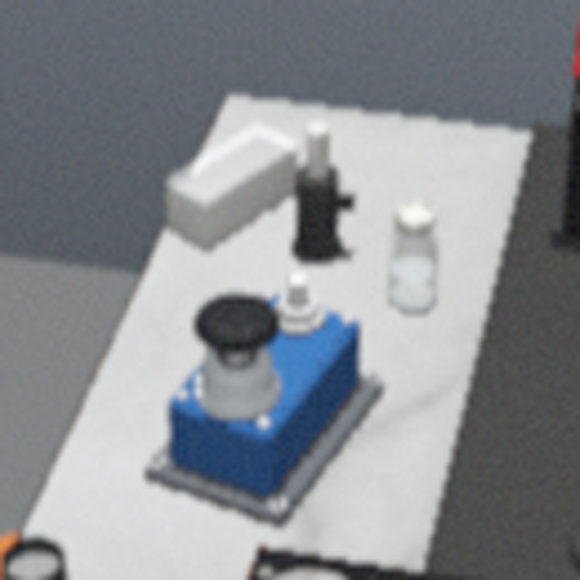

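View pics/top1z.png

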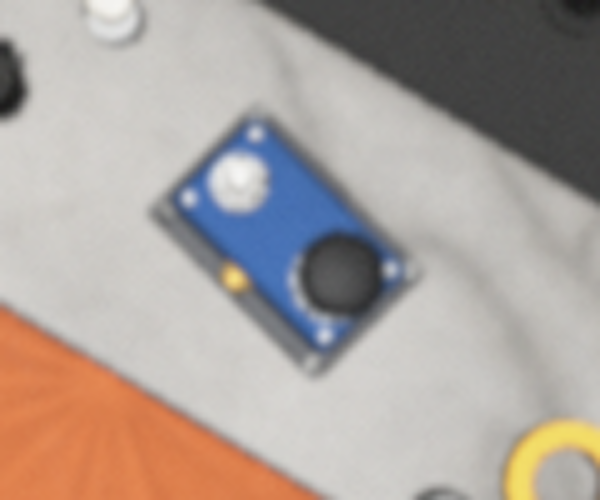

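```bash
cat > snap_pts.py <<'E'
from h import *
import pickle
S={}
for c in ['side','top']:
    s=snapshot(c); S[c]={k:np.array(s[k]) for k in s}
pickle.dump(S,open('S.pkl','wb'))
E
python3 snap_pts.py; python3 - <<'E'
import pickle
from h import *
S=pickle.load(open('S.pkl','rb'))
def T(n,a,b): print(n,np.round(tri([ray(S['side'],a),ray(S['top'],b)])))
T('sticker',(418,135),(372,43)); T('fan shelf',(391,85),(303,25)); T('fan mid',(269,267),(435,228))
T('shelf corner near-left',(330,150),(360,135)); T('farleft',(347,67),(192,38))
T('midbox corner nl',(228,276),(413,142));T('midbox nl2',(215,345),(355,225));
T('knob',(249,201),(278.5,194.5))
for px in [(360,135),(192,38)]: print(onz(S['top'],px,300),onz(S['top'],px,250))
# pump-yaw
s=S['top']
kn=onz(s,(210+340/5,140+275/5),100);co=onz(s,(210+238/5,140+182/5),62);print(kn,co,np.linalg.norm(kn-co))
s=S['side']
kn=onz(s,(200+236*130/580,130+318*130/580),98);print(kn)
E
```

```text
sticker [784. 157. 292.]
fan shelf [795. 285. 329.]
fan mid [461.   8. 210.]
shelf corner near-left [624. 174. 280.]
farleft [791. 473. 290.]
midbox corner nl [518.  49. 188.]
midbox nl2 [423.  94. -63.]
knob [521. 306.  98.]
[617.06977026 180.94180449 300.        ] [628.03577464 166.63866918 250.        ]
[780.16908523 473.085911   300.        ] [803.6073882  481.12320385 250.        ]
[522.75845296 306.29134385 100.        ] [567.27519132 351.45428618  62.        ] 73.92855573550442
[524.64617113 302.78352254  98.        ]
```

{"name": "arm_command", "arguments": {
  "plan": [
    {"jaw":1,"dz":-30},
    {"jaw":1,"dz":-70},
    {"jaw":1,"dx":30,"dy":-37,"dz":-80},
    {"jaw":1,"dx":60,"dy":-74,"dz":-80},
    {"jaw":1,"dx":90,"dy":-111,"dz":-80},
    {"jaw":1,"dx":120,"dy":-148,"dz":-80},
    {"jaw":1,"dx":150,"dy":-185,"dz":-80},
    {"jaw":1,"dx":180,"dy":-222,"dz":-80},
    {"jaw":1,"dx":210,"dy":-259,"dz":-80},
    {"jaw":1,"dx":240,"dy":-296,"dz":-80},
    {"jaw":1,"dx":270,"dy":-333,"dz":-80},
    {"jaw":1,"dx":300,"dy":-370,"dz":-80}
  ]
}}

```text
invalid input
```

{"name": "arm_command", "arguments": {
  "plan": [
    {"jaw":1,"dx":0,"dy":0,"dz":-30,"wx":0,"wy":0,"wz":0},
    {"jaw":1,"dx":0,"dy":0,"dz":-70,"wx":0,"wy":0,"wz":0},
    {"jaw":1,"dx":30,"dy":-37,"dz":-80,"wx":0,"wy":0,"wz":0},
    {"jaw":1,"dx":60,"dy":-74,"dz":-80,"wx":0,"wy":0,"wz":0},
    {"jaw":1,"dx":90,"dy":-111,"dz":-80,"wx":0,"wy":0,"wz":0},
    {"jaw":1,"dx":120,"dy":-148,"dz":-80,"wx":0,"wy":0,"wz":0},
    {"jaw":1,"dx":150,"dy":-185,"dz":-80,"wx":0,"wy":0,"wz":0},
    {"jaw":1,"dx":180,"dy":-222,"dz":-80,"wx":0,"wy":0,"wz":0},
    {"jaw":1,"dx":210,"dy":-259,"dz":-80,"wx":0,"wy":0,"wz":0},
    {"jaw":1,"dx":240,"dy":-296,"dz":-80,"wx":0,"wy":0,"wz":0},
    {"jaw":1,"dx":270,"dy":-333,"dz":-80,"wx":0,"wy":0,"wz":0},
    {"jaw":1,"dx":300,"dy":-370,"dz":-80,"wx":0,"wy":0,"wz":0}
  ]
}}

```text
time: 1.9
tool_pos: [357.0, -122.5, 485.1]
tcp_rot: [179.9, -0.1, 18.2]
ft_force: [1.5, -0.4, -0.6]
finger_gap: 0.3
```

{"name": "arm_command", "arguments": {
  "plan": [
    {"jaw":1,"dx":29,"dy":-36,"dz":0,"wx":0,"wy":0,"wz":-0.05},
    {"jaw":1,"dx":58,"dy":-71,"dz":0,"wx":0,"wy":0,"wz":-0.1},
    {"jaw":1,"dx":87,"dy":-107,"dz":0,"wx":0,"wy":0,"wz":-0.15},
    {"jaw":1,"dx":116,"dy":-142,"dz":0,"wx":0,"wy":0,"wz":-0.2},
    {"jaw":1,"dx":145,"dy":-178,"dz":0,"wx":0,"wy":0,"wz":-0.25},
    {"jaw":1,"dx":174,"dy":-213,"dz":0,"wx":0,"wy":0,"wz":-0.3},
    {"jaw":1,"dx":203,"dy":-249,"dz":0,"wx":0,"wy":0,"wz":-0.35},
    {"jaw":1,"dx":232,"dy":-284,"dz":0,"wx":0,"wy":0,"wz":-0.4},
    {"jaw":1,"dx":261,"dy":-320,"dz":0,"wx":0,"wy":0,"wz":-0.45},
    {"jaw":1,"dx":280,"dy":-343,"dz":20,"wx":0,"wy":0,"wz":-0.467},
    {"jaw":1,"dx":291,"dy":-357,"dz":60,"wx":0,"wy":0,"wz":-0.467},
    {"jaw":1,"dx":291,"dy":-357,"dz":90,"wx":0,"wy":0,"wz":-0.467}
  ]
}}

```text
time: 3.1
tool_pos: [521.4, 308.0, 392.4]
tcp_rot: [-180.0, 0.0, 45.2]
ft_force: [-0.7, -0.3, -1.0]
finger_gap: 0.1
```

```bash
python3 - <<'E'
from h import *
st=sense();print(st['tool_pos'],st['tcp_rot'],st['joint_pos'],st['ft_force'])
s=snap('side','s2.png');t=snap('top','t2.png');w=snap('wrist','w2.png')
print(np.round(w['extrinsics'],3).tolist(),w['fx'],w['cx'],w['cy'])
for c in ['side','wrist']:
    for q in ['knob_top','pin_tip','collar']:
        print(c,q,[(np.round(r['pixel'],1).tolist(),round(r['score'],2)) for r in pinpoint(c,q)[:2]])
E
```

```text
[521.38604943 308.02968439 392.38202786] [-1.79958768e+02  2.47026728e-02  4.51581152e+01] [2.57144580e+01 8.66635089e+00 8.52448219e+01 3.07276857e-02
 8.61258469e+01 7.05542656e+01] [-0.67253381 -0.25535501 -0.95293468]
[[0.708, 0.665, 0.237, 578.997], [-0.706, 0.668, 0.234, 366.135], [-0.003, -0.333, 0.943, 356.399], [0.0, 0.0, 0.0, 1.0]] 297.3186396354542 253.2506829291497 190.72589863045258
side knob_top [([249.9, 201.0], 0.75)]
side pin_tip [([267.2, 194.2], 0.54)]
side collar [([264.6, 199.4], 0.68), ([266.4, 192.5], 0.28)]
wrist knob_top [([260.3, 181.8], 0.65)]
wrist pin_tip []
wrist collar [([254.2, 102.9], 0.71)]
```

View pics/w2.png

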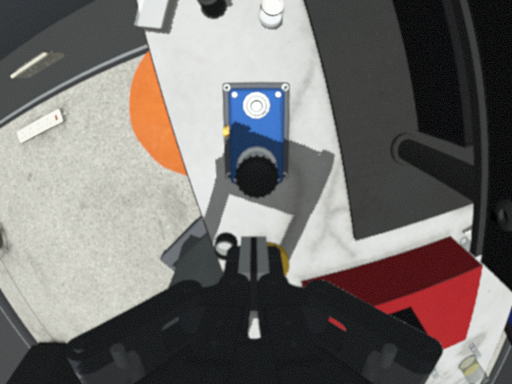

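View pics/s2.png

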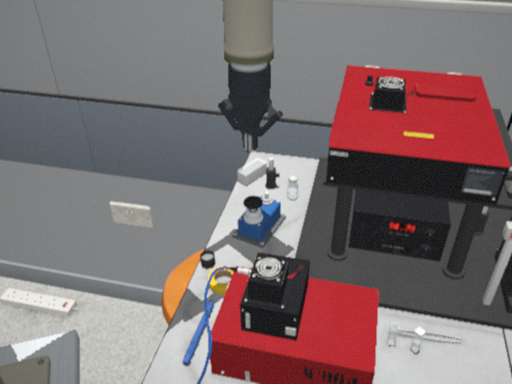

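```bash
cat >> h.py <<'E'
def wray(s,px):
    E=np.array(s['extrinsics']); u=np.array([(px[0]-s['cx'])/s['fx'],(px[1]-s['cy'])/s['fy']]); th=np.hypot(*u)
    d=np.array([np.sin(th)*u[0]/th,-np.sin(th)*u[1]/th,-np.cos(th)]); return E[:3,3],E[:3,:3]@d
def wonz(s,px,z):
    o,d=wray(s,px); return o+d*(z-o[2])/d[2]
def wproj(s,p):
    E=np.array(s['extrinsics']); c=E[:3,:3].T@(np.array(p)-E[:3,3]); r=np.hypot(c[0],c[1]); th=np.arctan2(r,-c[2])
    return [s['cx']+s['fx']*th*c[0]/r, s['cy']-s['fy']*th*c[1]/r]
E
python3 - <<'E'
from h import *
w=snapshot('wrist')
print(wonz(w,(260.3,181.8),100),wonz(w,(258,172),98),wonz(w,(254.2,102.9),62),wonz(w,(257,104),62))
print('tip proj',wproj(w,[521.4,308,392.4-173]))
import math
for k in [(521,305),(519,307)]:
  # outline of knob top edge at z=97 and bottom z 87
  print(k,[[round(v) for v in wproj(w,[k[0]+20*math.cos(a),k[1]+20*math.sin(a),z])] for z in (95,) for a in np.arange(0,6.2,math.pi/4)])
im=np.array(w['pixels'])[:,:,::-1][60:230,190:330]
cv2.imwrite('pics/w3z.png',cv2.resize(im,None,fx=4,fy=3.5,interpolation=cv2.INTER_CUBIC))
E
```

```text
[528.86528781 303.52903032 100.        ] [533.68124383 311.39694126  98.        ] [575.78957939 358.28354713  62.        ] [576.99391483 355.48905896  62.        ]
tip proj [np.float64(250.4170615779893), np.float64(247.26915018932772)]
(521, 305) [[268, 171], [253, 164], [238, 171], [232, 185], [239, 199], [253, 204], [268, 199], [274, 185]]
(519, 307) [[265, 171], [250, 164], [235, 171], [229, 185], [236, 199], [250, 204], [265, 199], [271, 185]]
```

View pics/w3z.png

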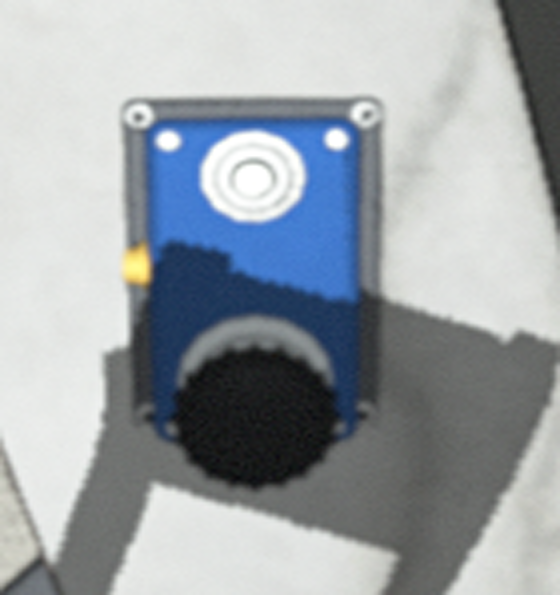

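{"name": "arm_command", "arguments": {
  "plan": [
    {"jaw":1,"dx":-1,"dy":1,"dz":25,"wx":0,"wy":0,"wz":0},
    {"jaw":1,"dx":-1,"dy":1,"dz":55,"wx":0,"wy":0,"wz":0},
    {"jaw":1,"dx":-1,"dy":1,"dz":85,"wx":0,"wy":0,"wz":0},
    {"jaw":1,"dx":-1,"dy":1,"dz":100,"wx":0,"wy":0,"wz":0},
    {"jaw":1,"dx":-1,"dy":1,"dz":110,"wx":0,"wy":0,"wz":0},
    {"jaw":1,"dx":-1,"dy":1,"dz":110,"wx":0,"wy":0,"wz":0},
    {"jaw":1,"dx":-1,"dy":1,"dz":110,"wx":0,"wy":0,"wz":0}
  ]
}}

```text
time: 4.3
tool_pos: [522.0, 304.7, 286.2]
tcp_rot: [180.0, -0.1, 45.0]
ft_force: [-1.0, -0.4, 0.7]
finger_gap: -0.2
```

```bash
python3 - <<'E'
from h import *
st=sense();print(st['tool_pos'],st['tcp_rot'],st['ft_force'])
s=snap('side','s4.png');w=snap('wrist','w4.png')
a=cv2.imread('pics/s4.png')[110:250,190:330]; b=cv2.imread('pics/w4.png')[0:260,130:390]
cv2.imwrite('pics/m4.png',np.hstack([cv2.resize(a,(400,400),interpolation=2),cv2.resize(b,(400,400),interpolation=2)]))
E
```

```text
[521.99741382 304.65812574 286.20018798] [ 1.79963373e+02 -1.05786177e-01  4.50210360e+01] [-0.95421047 -0.4021422   0.67051814]
```

View pics/m4.png

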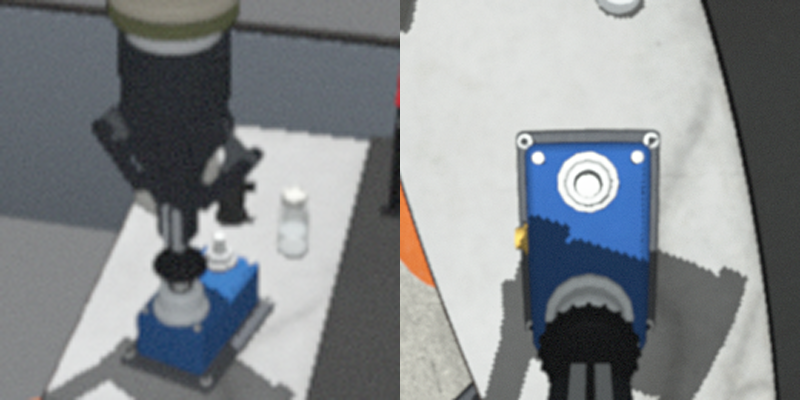

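```bash
python3 - <<'E'
from h import *
s=snapshot('side')
for p in [(522,304.7,113),(522,304.7,150),(522,305,97),(524,308,97),(519,306,97)]: print(p,proj(s,p))
for i in range(1): print(sense()['tool_pos'])
im=np.array(s['pixels'])[:,:,::-1][150:230,215:295]
cv2.imwrite('pics/s5.png',cv2.resize(im,(560,560),interpolation=cv2.INTER_CUBIC))
E
```

```text
(522, 304.7, 113) [np.float64(251.32245866213074), np.float64(195.22642525391885)]
(522, 304.7, 150) [np.float64(251.06730828033548), np.float64(180.62688542066206)]
(522, 305, 97) [np.float64(251.38970671432213), np.float64(201.26204729425262)]
(524, 308, 97) [np.float64(251.91168990648157), np.float64(200.25207386197576)]
(519, 306, 97) [np.float64(249.8769954021136), np.float64(201.24060007653793)]
[522.06284451 304.73465491 286.50397293]
```

View pics/s5.png

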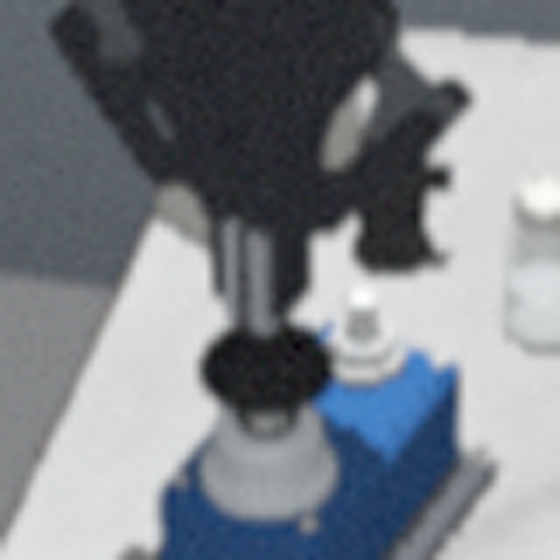

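{"name": "arm_command", "arguments": {
  "plan": [
    {"jaw":1,"dx":0,"dy":0,"dz":6,"wx":0,"wy":0,"wz":0},
    {"jaw":1,"dx":0,"dy":0,"dz":11,"wx":0,"wy":0,"wz":0},
    {"jaw":1,"dx":0,"dy":0,"dz":14,"wx":0,"wy":0,"wz":0},
    {"jaw":1,"dx":0,"dy":0,"dz":17,"wx":0,"wy":0,"wz":0},
    {"jaw":1,"dx":0,"dy":0,"dz":20,"wx":0,"wy":0,"wz":0},
    {"jaw":1,"dx":0,"dy":0,"dz":22,"wx":0,"wy":0,"wz":0},
    {"jaw":1,"dx":0,"dy":0,"dz":22,"wx":0,"wy":0,"wz":0}
  ]
}}

```text
time: 5.15
tool_pos: [521.6, 304.5, 263.1]
tcp_rot: [180.0, -0.0, 45.0]
ft_force: [-2.0, -1.2, 7.6]
finger_gap: 0.1
```

{"name": "arm_command", "arguments": {
  "plan": [
    {"jaw":1,"dx":0,"dy":0,"dz":1,"wx":0,"wy":0,"wz":0},
    {"jaw":1,"dx":0,"dy":0,"dz":2,"wx":0,"wy":0,"wz":0},
    {"jaw":1,"dx":0,"dy":0,"dz":2.5,"wx":0,"wy":0,"wz":0},
    {"jaw":1,"dx":0,"dy":0,"dz":2.5,"wx":0,"wy":0,"wz":0}
  ]
}}

```text
time: 5.55
tool_pos: [521.6, 304.5, 261.4]
tcp_rot: [180.0, -0.0, 45.0]
ft_force: [-3.5, -1.9, 11.1]
finger_gap: -0.0
```

{"name": "arm_command", "arguments": {
  "plan": [
    {"jaw":1,"dx":0,"dy":0,"dz":1,"wx":0,"wy":0,"wz":0},
    {"jaw":1,"dx":0,"dy":0,"dz":1.5,"wx":0,"wy":0,"wz":0},
    {"jaw":1,"dx":0,"dy":0,"dz":1.5,"wx":0,"wy":0,"wz":0}
  ]
}}

```text
time: 5.85
tool_pos: [521.6, 304.5, 261.3]
tcp_rot: [180.0, -0.0, 45.0]
ft_force: [-9.3, -5.1, 20.9]
finger_gap: 0.1
```

```bash
cat > look.py <<'E'
import sys
from h import *
n=sys.argv[1]
st=sense();print(st['time'],st['tool_pos'],st['ft_force'])
s=snap('side','s%s.png'%n);w=snap('wrist','w%s.png'%n)
a=cv2.imread('pics/s%s.png'%n)[165:235,225:295]; b=cv2.imread('pics/w%s.png'%n)[20:260,130:370]
cv2.imwrite('pics/m%s.png'%n,np.hstack([cv2.resize(a,(400,400),interpolation=2),cv2.resize(b,(400,400),interpolation=2)]))
E
python3 look.py 6
```

```text
5.85 [521.63321007 304.51450268 261.29140067] [-9.34749687 -5.0667538  20.94592951]
```

View pics/m6.png

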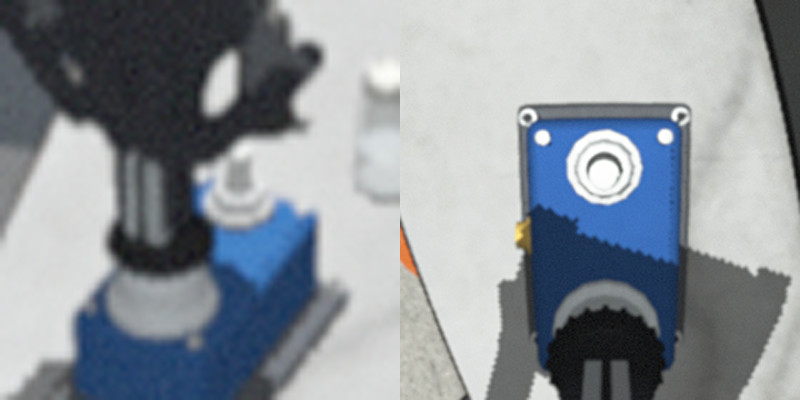

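{"name": "arm_command", "arguments": {
  "plan": [
    {"jaw":1,"dx":0,"dy":0,"dz":-4,"wx":0,"wy":0,"wz":0},
    {"jaw":1,"dx":0,"dy":0,"dz":-12,"wx":0,"wy":0,"wz":0},
    {"jaw":1,"dx":0,"dy":0,"dz":-20,"wx":0,"wy":0,"wz":0},
    {"jaw":1,"dx":0,"dy":0,"dz":-26,"wx":0,"wy":0,"wz":0},
    {"jaw":1,"dx":0,"dy":0,"dz":-26,"wx":0,"wy":0,"wz":0},
    {"jaw":1,"dx":0,"dy":0,"dz":-26,"wx":0,"wy":0,"wz":0}
  ]
}}

```text
time: 6.55
tool_pos: [521.4, 304.4, 284.5]
tcp_rot: [-180.0, 0.0, 45.0]
ft_force: [-0.7, 0.2, -0.4]
finger_gap: 0.0
```

```bash
python3 look.py 7
```

```text
6.55 [521.36071906 304.38761181 284.49789806] [-0.70809593  0.21670698 -0.42487152]
```

View pics/m7.png

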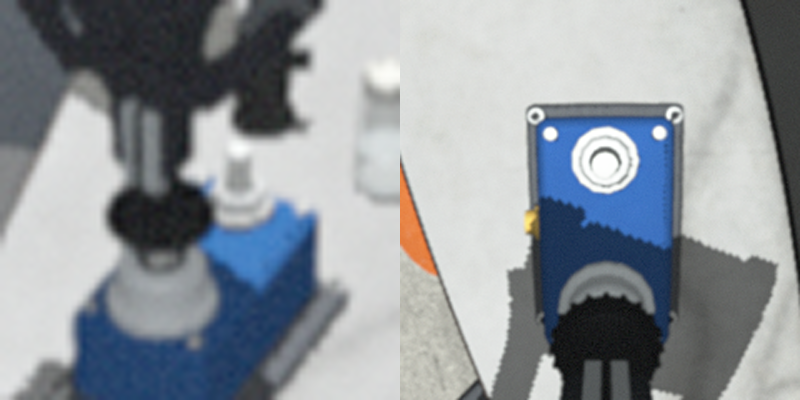

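```bash
python3 - <<'E'
from h import *
s=snap('side','s8.png')
print([ (z,np.round(proj(s,(568,351,z)),1).tolist()) for z in (50,62,73,81,89,97)])
a=cv2.imread('pics/s8.png')[180:212,250:282]
b=cv2.imread('pics/side1.png')[180:212,250:282]
cv2.imwrite('pics/m8.png',np.hstack([cv2.resize(b,(384,384),interpolation=0),cv2.resize(a,(384,384),interpolation=0)]))
for n in ['side1','s8']:
    g=cv2.imread('pics/%s.png'%n)
    for r in range(184,206): print(n,r,g[r,262:271].mean(1).astype(int).tolist())
print(sense()['time'])
E
```

```text
[(50, [265.7, 202.2]), (62, [265.8, 197.9]), (73, [265.8, 193.9]), (81, [265.8, 191.0]), (89, [265.8, 188.1]), (97, [265.8, 185.1])]
side1 184 [217, 221, 210, 155, 71, 44, 40, 43, 44]
side1 185 [220, 221, 211, 140, 60, 41, 35, 41, 40]
side1 186 [219, 219, 211, 146, 63, 48, 40, 39, 43]
side1 187 [220, 221, 214, 177, 115, 66, 49, 49, 47]
side1 188 [220, 220, 219, 208, 174, 123, 95, 97, 92]
side1 189 [220, 218, 219, 220, 209, 184, 172, 171, 170]
side1 190 [220, 220, 220, 222, 224, 219, 214, 214, 213]
side1 191 [219, 219, 216, 234, 240, 238, 229, 219, 221]
side1 192 [219, 217, 212, 239, 249, 247, 232, 220, 218]
side1 193 [219, 215, 207, 223, 232, 231, 219, 217, 218]
side1 194 [217, 216, 197, 181, 181, 180, 184, 211, 219]
side1 195 [207, 215, 193, 158, 152, 151, 170, 212, 221]
side1 196 [185, 213, 183, 152, 151, 152, 166, 209, 225]
side1 197 [188, 217, 178, 146, 148, 149, 159, 201, 225]
side1 198 [192, 212, 199, 176, 166, 167, 188, 209, 213]
side1 199 [157, 190, 212, 202, 193, 195, 212, 212, 195]
side1 200 [121, 161, 191, 194, 202, 198, 197, 189, 178]
side1 201 [106, 159, 159, 162, 166, 1
[... 688 characters left out ...]
212, 221]
s8 193 [224, 218, 199, 170, 171, 171, 173, 213, 223]
s8 194 [222, 218, 194, 159, 150, 151, 171, 213, 221]
s8 195 [209, 217, 189, 158, 151, 153, 172, 215, 221]
s8 196 [189, 214, 183, 151, 151, 150, 168, 211, 227]
s8 197 [192, 219, 182, 148, 155, 152, 164, 204, 227]
s8 198 [191, 214, 201, 178, 166, 170, 187, 211, 217]
s8 199 [154, 191, 215, 203, 199, 198, 214, 214, 199]
s8 200 [120, 165, 192, 196, 202, 198, 198, 189, 183]
s8 201 [105, 159, 161, 163, 169, 166, 166, 172, 190]
s8 202 [114, 177, 183, 180, 181, 186, 181, 183, 197]
s8 203 [95, 164, 191, 196, 197, 202, 191, 171, 158]
s8 204 [93, 138, 151, 153, 153, 155, 153, 144, 130]
s8 205 [111, 128, 118, 124, 126, 122, 126, 133, 130]
6.7
```

View pics/m8.png

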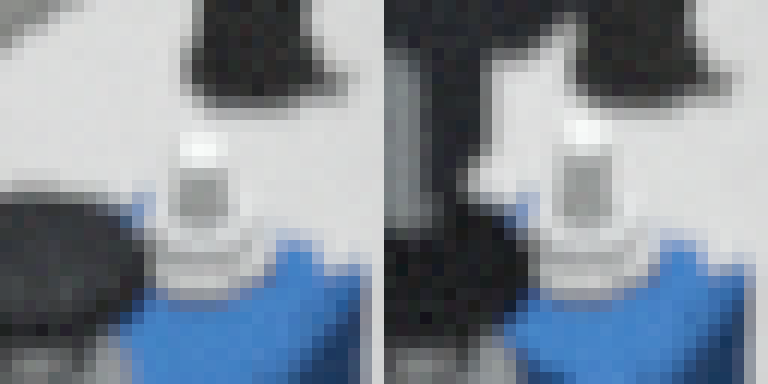

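{"name": "arm_command", "arguments": {
  "plan": [
    {"jaw":1,"dx":0,"dy":0,"dz":6,"wx":0,"wy":0,"wz":0},
    {"jaw":1,"dx":0,"dy":0,"dz":11,"wx":0,"wy":0,"wz":0},
    {"jaw":1,"dx":0,"dy":0,"dz":14,"wx":0,"wy":0,"wz":0},
    {"jaw":1,"dx":0,"dy":0,"dz":18,"wx":0,"wy":0,"wz":0},
    {"jaw":1,"dx":0,"dy":0,"dz":22,"wx":0,"wy":0,"wz":0},
    {"jaw":1,"dx":0,"dy":0,"dz":24.5,"wx":0,"wy":0,"wz":0},
    {"jaw":1,"dx":0,"dy":0,"dz":26,"wx":0,"wy":0,"wz":0},
    {"jaw":1,"dx":0,"dy":0,"dz":26,"wx":0,"wy":0,"wz":0},
    {"jaw":1,"dx":0,"dy":0,"dz":26,"wx":0,"wy":0,"wz":0}
  ]
}}

```text
time: 7.6
tool_pos: [521.5, 304.4, 261.3]
tcp_rot: [180.0, -0.0, 45.0]
ft_force: [-10.1, -6.0, 22.4]
finger_gap: -0.1
```

{"name": "arm_command", "arguments": {
  "plan": [
    {"jaw":1,"dx":0,"dy":0,"dz":-4,"wx":0,"wy":0,"wz":0},
    {"jaw":1,"dx":0,"dy":0,"dz":-12,"wx":0,"wy":0,"wz":0},
    {"jaw":1,"dx":0,"dy":0,"dz":-20,"wx":0,"wy":0,"wz":0},
    {"jaw":1,"dx":0,"dy":0,"dz":-26,"wx":0,"wy":0,"wz":0},
    {"jaw":1,"dx":0,"dy":0,"dz":-26,"wx":0,"wy":0,"wz":0},
    {"jaw":1,"dx":0,"dy":0,"dz":-26,"wx":0,"wy":0,"wz":0}
  ]
}}

```text
time: 8.2
tool_pos: [521.4, 304.4, 284.6]
tcp_rot: [-180.0, 0.0, 45.0]
ft_force: [0.9, 0.4, -0.2]
finger_gap: 0.1
```

```bash
python3 look.py 9; python3 - <<'E'
import cv2
g=cv2.imread('pics/s9.png')
for r in range(184,202): print(r,g[r,265:268].mean(0).astype(int).tolist())
E
```

```text
8.2 [521.40046682 304.41151162 284.57025104] [ 0.88285705  0.43217662 -0.16382201]
184 [87, 88, 89]
185 [110, 112, 110]
186 [177, 178, 175]
187 [228, 230, 227]
188 [237, 238, 236]
189 [207, 208, 205]
190 [167, 168, 166]
191 [154, 156, 154]
192 [155, 155, 154]
193 [157, 157, 155]
194 [156, 158, 155]
195 [151, 155, 149]
196 [128, 144, 123]
197 [97, 127, 88]
198 [147, 157, 141]
199 [197, 197, 193]
200 [200, 199, 195]
201 [166, 166, 163]
```

View pics/m9.png

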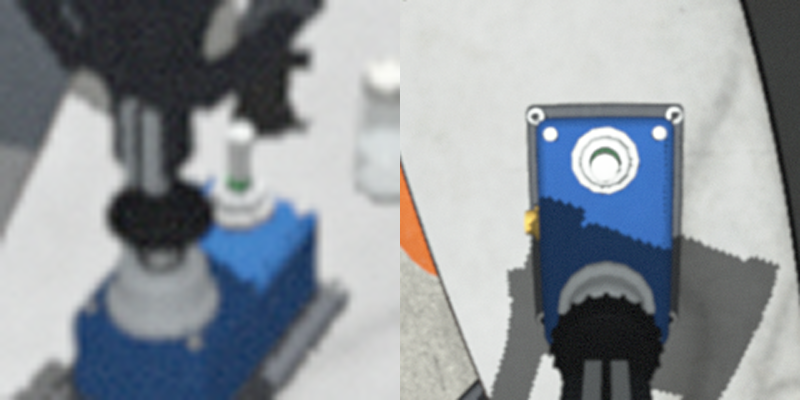

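The green band is only partly out, at about (266,197) in the side image. That puts the indicator at about 24 mm, so one more full stroke is needed.

{"name": "arm_command", "arguments": {
  "plan": [
    {"jaw":1,"dx":0,"dy":0,"dz":6,"wx":0,"wy":0,"wz":0},
    {"jaw":1,"dx":0,"dy":0,"dz":11,"wx":0,"wy":0,"wz":0},
    {"jaw":1,"dx":0,"dy":0,"dz":14,"wx":0,"wy":0,"wz":0},
    {"jaw":1,"dx":0,"dy":0,"dz":18,"wx":0,"wy":0,"wz":0},
    {"jaw":1,"dx":0,"dy":0,"dz":22,"wx":0,"wy":0,"wz":0},
    {"jaw":1,"dx":0,"dy":0,"dz":24.5,"wx":0,"wy":0,"wz":0},
    {"jaw":1,"dx":0,"dy":0,"dz":26,"wx":0,"wy":0,"wz":0},
    {"jaw":1,"dx":0,"dy":0,"dz":26,"wx":0,"wy":0,"wz":0},
    {"jaw":1,"dx":0,"dy":0,"dz":26,"wx":0,"wy":0,"wz":0}
  ]
}}

```text
time: 9.2
tool_pos: [521.4, 304.4, 261.3]
tcp_rot: [180.0, 0.0, 45.0]
ft_force: [-11.1, -5.8, 22.9]
finger_gap: 0.4
```

Hard stop reached again. Now I release and lift well clear.

{"name": "arm_command", "arguments": {
  "plan": [
    {"jaw":1,"dx":0,"dy":0,"dz":-4,"wx":0,"wy":0,"wz":0},
    {"jaw":1,"dx":0,"dy":0,"dz":-12,"wx":0,"wy":0,"wz":0},
    {"jaw":1,"dx":0,"dy":0,"dz":-20,"wx":0,"wy":0,"wz":0},
    {"jaw":1,"dx":0,"dy":0,"dz":-35,"wx":0,"wy":0,"wz":0},
    {"jaw":1,"dx":0,"dy":0,"dz":-60,"wx":0,"wy":0,"wz":0},
    {"jaw":1,"dx":0,"dy":0,"dz":-90,"wx":0,"wy":0,"wz":0},
    {"jaw":1,"dx":0,"dy":0,"dz":-110,"wx":0,"wy":0,"wz":0},
    {"jaw":1,"dx":0,"dy":0,"dz":-110,"wx":0,"wy":0,"wz":0},
    {"jaw":1,"dx":0,"dy":0,"dz":-110,"wx":0,"wy":0,"wz":0}
  ]
}}

```text
time: 10.1
tool_pos: [521.5, 304.5, 369.4]
tcp_rot: [180.0, -0.1, 45.0]
ft_force: [-0.2, -0.5, -0.2]
finger_gap: 0.1
```

```bash
python3 look.py 10; python3 - <<'E'
import cv2
g=cv2.imread('pics/s10.png')
for r in range(180,202): print(r,g[r,265:268].mean(0).astype(int).tolist())
E
```

```text
10.1 [521.53815947 304.46966257 369.38286755] [-0.15036966 -0.49806423 -0.18891797]
180 [131, 130, 130]
181 [129, 131, 130]
182 [141, 143, 142]
183 [187, 188, 185]
184 [228, 229, 227]
185 [241, 242, 239]
186 [217, 218, 216]
187 [172, 173, 171]
188 [156, 157, 155]
189 [157, 157, 156]
190 [157, 157, 154]
191 [154, 155, 153]
192 [151, 155, 148]
193 [130, 142, 124]
194 [87, 119, 76]
195 [69, 113, 54]
196 [80, 115, 65]
197 [113, 128, 108]
198 [160, 161, 157]
199 [193, 192, 190]
200 [198, 197, 194]
201 [166, 166, 163]
```

View pics/m10.png

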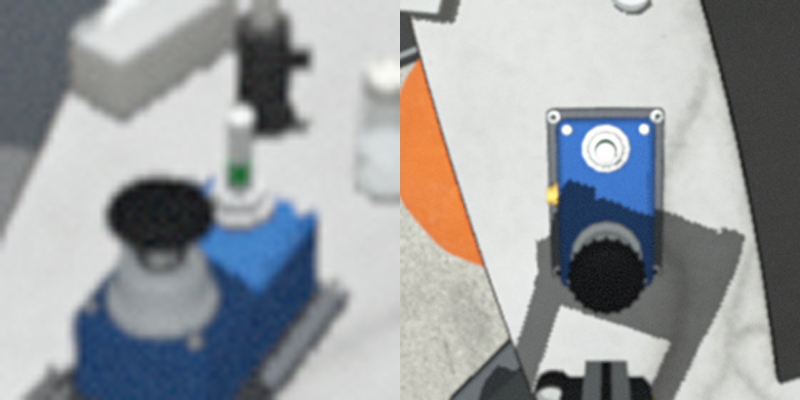

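View pics/s10.png

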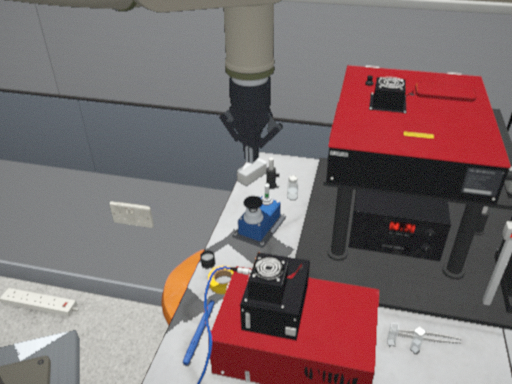

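The pin tip is at row 185, where row 185.1 is predicted for 97 mm. The whole green band shows over rows 193–197 with pale pin and collar below it and no red. The knob is up and the gripper is clear.

```bash
python3 -c "
from h import *
print(hand_in())"
```

```text
the job is handed in; nothing more can be done
None
```

The pump is pumped up: the whole green band stands clear of the collar, no red shows, and the knob is back up. I pushed the top of the knob with the closed fingertips in three full strokes, each to the hard stop at about 21–23 N. I let it spring right back each time and checked the pin in the images. It went from about 12 mm to 16, 24 and then 32 mm.

- **Last checks:** the pin tip is at row 185 of the side image, where 185.1 is predicted for an indicator of 32 mm. The green band takes up rows 193–197, with pale pin or collar below it.
- **Gripper and surroundings:** the gripper is about 95 mm above the knob and touching nothing. The bystanders I could see look unmoved, though I judged that by eye and did not measure them. I handed in at about 10 s.
- **What disagreed:** the wrist camera put the knob about 4 mm away from where the side and top cameras did, so I used a position between them. The fingertips still landed near the middle of the 40 mm knob. One early move call was refused because its rows lacked some fields; nothing moved.

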